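Engage the jar mill's clutch through the guard window, shut the window and start it

TASK

Get the bench jar mill ready and start it with your fingertips: reach down through the open window in the top of the yellow guard, without touching the guard, and press the red clutch lever all the way down until it snaps over and stays there. Then push the window's sliding shutter fully shut by its black lip, and last press the green start button on the grey control box all the way in, and let it go. Leave the red stop button and the loose things on the bench alone.

Things in the scene. Friction and masses are not known exactly. Their poses are not given: they have to be found in the camera images.
- mill: bench jar mill, fixed, yawed: blue base 260 (x) x 360 (y) x 85 mm, a steel jar lying along y on rollers (right half, up to z 216 mm), the yellow drive guard on the left half (x -122 to 134, y 50 to 180, up to z 190 mm, in this frame; shutter rails on it up to z 199 mm). Origin: centre of the underside, on the bench; x to its back (away from the robot), y to its left, z up
- guard: the fixed yellow sheet guard over the drive, with two steel shutter rails on its top; it shares the mill's origin and axes. Not to be touched by the robot; the shutter and the lever are parts of their own and may be
- window (a point): centre of the window in the guard's level top, on the upper face of the 3 mm sheet (190 mm above the bench); axes as the mill's. Opening 100 mm along x by 90 mm along y; the rails beside it stand 9 mm above the sheet, 91 mm apart. The open shutter's lip stands at the rear (+x) edge and leaves at least 95 mm of the length clear. Under the opening there is only the lever
- lever_pad (a point): top centre of the clutch lever's red pad, 32 mm (x) x 44 mm (y), straight below the window's centre; with the lever up about 10 mm below the window's sheet (z about 181 mm), and it sinks 23 mm as the lever goes down. Pressed from above
- lever (a joint): clutch lever angle, rad: 0 = up (as found), 0.24 = right down on its stop. Hinged about the mill's y axis 97 mm behind the pad. An over-centre spring resists with about 6 N at the pad at first, falling to nothing near 0.12 (12 mm down); past that it throws the lever down to 0.24 and holds it; let go sooner, it springs back up
- shutter_lip (a point): top centre of the rear (+x) face of the shutter's black finger lip, an upright tab 6 mm thick (x), 60 mm wide (y), standing 20 mm above the shutter plate. The flat plate, 98 mm wide, reaches from 6 mm in front of this point to 106 mm behind it, between the rails, its top 194.5 mm above the bench. Push this rear face toward the mill's -x (toward the robot) to shut it
- shutter (a joint): how far the window shutter stands open, m: 0 = fully shut (on its stop), about 0.100 to 0.112 as found (open); slides along the mill's x. Sliding friction about 2 N, stays where it is left
- station: grey control box with push buttons, fixed to the bench, 80 (x) x 140 (y) x 53 mm, yawed; origin at the centre of its underside on the bench, x away from the robot, y to its left. Green start button 34 mm to the left of its centre, red stop button 34 mm to the right
- start_top (a point): centre of the top face of the green start button, 28 mm across; pressed straight down
- start (a joint): travel of the start button, m: 0 = out, 0.006 = all the way in; a spring returns it, fully in takes about 5 N
- stop_top (a point): centre of the top face of the red stop button, 38 mm across (not to be pressed)
- stop (a joint): travel of the stop button, m: 0 = out, 0.006 = pressed in
- tin_a: loose aluminium sample tin, 67 mm across, 44 mm high, standing left of the mill; origin at the centre of its underside. Leave alone
- tin_b: another such tin, behind the first. Leave alone
- dust_brush: loose wooden-handled round sieve brush, 31 x 175 x 31 mm, at the left of the bench; origin under its centre. Leave alone
- driver: loose red-handled screwdriver, 25 x 206 x 24 mm, lying in front of the mill; origin under its centre. Leave alone
- red_marker: loose white marker pen with red cap, 18 x 137 x 19 mm, lying between the mill and the control box; origin under its centre. Leave alone

How it is judged:
On the way, in this order (a step that is already met when the one before it is completed fails the run):
1. the clutch lever is pressed right down (value of joint lever above 0.22 rad), for 0.2 s.
2. the window shutter is fully shut, the lever still down (value of joint shutter below 0.004 m and value of joint lever above 0.22 rad), for 0.2 s.
3. the green start button is pressed in (value of joint start above 0.0045 m), for 0.05 s.
At the end, for the whole second after the job is handed in: the clutch lever is down (beyond 0.22 of 0.24 rad), the shutter is shut to within 4 mm, and the start button has been pressed (at least 4.5 of 6 mm) and is out again, the stop button never pressed (all of step 2 and value of joint each of start, stop below 0.0015 m); the robot touches nothing.
It fails at once if the robot touches the yellow guard or its rails (more than 1.5 N) (contact force between any of the fingers, the arm and guard above 1.5 N).
It fails at once if the start button is pressed before the lever is down and the window shut (value of joint start above 0.003 m and (value of joint lever below 0.2 rad or value of joint shutter above 0.006 m)).
It fails at once if the red stop button is pressed (value of joint stop above 0.003 m).
It fails at once if a loose thing on the bench is shifted, lifted or carried (more than 15 mm) (distance of any of tin_a, tin_b, dust_brush, driver, red_marker from where it was at the start of the episode above 0.015 m).
It also fails if it takes over 58 s, if anything falls off the work surface, if the arm or the gripper's body presses on something with over 40 N, if the wrist force passes 120 N, or if a joint passes its speed limit or range.

ROBOT

A 6-joint arm with a two-finger parallel gripper is mounted at the origin on a cart in front of the work surface, level with it; the furniture and walls round the work are solid. World frame = base frame: x ahead of the robot, y to its left, z up, the work surface at z = 0. Lengths are in m, angles in rad, forces in N, time in s.
With the tool pointing down it reaches from about 0.35 to 0.85 m from the base axis. Payload 8.1 kg.
Tool frame: the origin (TCP) lies midway between the tips of the shut fingers; the grasp point (between the pads) lies robot.grip_depth behind it (robot.grip_depth is the distance from the TCP to the grasp point, in m); z points along the fingers, y is the line along which they close (so a half turn about z gives the same grasp; the last joint's range is limited). The gripper opens to 93 mm and grips with 3 to 60 N. Pads are 15 mm wide; open, the fingers measure 128 mm over their backs; the gripper's body (75 mm by 188 mm) begins 65 mm behind the grasp point.
Start: joints at [-1.287, 0.13, 1.488, -0, 1.523, -0.085], TCP at [0.216, -0.56, 0.219] pointing down, gripper open.
Joint ranges: [-2.96, 2.96], [-0.89, 2.26], [0.02, 2.5], [-1.34, 4.48], [0, 2.73], [-2.66, 2.66]. Speed limits (rad/s): [2.39, 2.39, 2.79, 3.14, 3.14, 3.14].

INTERFACE

Orientations are given as a rotation vector (axis times angle).
In Python, from plant import robot gives the robot as it stands.
- The arm moves only by the tool carry_out, never from a script. Its argument "rows" is a list of rows, each a list of 6 numbers: the shift along the tool's x, y, z in m, then the turn, a rotation vector about the tool's x, y, z in degrees. A call has 1 to 12 rows; each row is the pose to reach, as a shift and turn from the pose commanded when the call began, along the tool's axes at that moment; what a row does not reach only later rows make up. A row lasts 1/8 s, in which the tool goes at most 62.5 mm and 10.7 degrees, less where a joint would pass 70% of its speed; a pose out of reach is approached as far as the arm can. A call with a gripper value outside its range is refused whole. "jaw" is the closure in counts, from 0 (fully open) to 255 (shut), set as the call begins (left out, the last holds). The fingers move at their own pace and stop on an object; "force" is the grip in N (left out, the last holds). Time passes only in rows, so rows that repeat a pose let the fingers close. It gives the time, the measured TCP pose, the force, the opening and the grip force at its end, in the units of the state.
- robot.read_state(): the state, without advancing time (a new reading comes with each control period).
- robot.read_camera(name): name is "side" or "top" or "wrist"; returns the picture (420x560x3 uint8, red, green, blue); there is no depth.
- robot.camera_model(name): a dict with "fx", "fy", "cx", "cy" (pixels), "R" (3x3) and "t" (3): a world point X has camera coordinates R X + t; the wrist camera has in their place "mount" (4x4, takes a point from camera to tool coordinates, whose origin is the TCP and whose axes are the flange's). Camera axes: x right, y down, z forward; pixel columns grow to the right and rows downward; lengths in m; the calibration is good to about 2 mm. A picture is of the moment at which its call begins: read the wrist's pose just before it. camera_model takes no time and is no camera call.
- robot.close_job(): hands the job in; it is judged then, once.
Trained networks look in the newest picture that a camera, given by its name, has taken for a name from the list of things; names that differ only in an ending like _2 or _b are one class to them, and where a whole thing is asked for, a point or a joint stands for the part that bears it (a point fixed in the world has none). Each returns a list of dicts, best first, with "conf" (0 to 1); they miss things now and then, are a little off and sometimes report something else, mostly with a low value. They report only what shows in the picture. A call takes as long as a camera call.
- robot.outline_of(camera, target): "pixels" (420x560 bool, what is visible of it) and "pixel" ([column, row] in pixels, amid what is visible of it).
The state is a dict: "t": time; "q": joint angles; "dq": joint speeds; "joint_torque": joint torques, N m; "tool_pos": TCP position; "orientation": TCP orientation; "force": force on the tool from outside, world axes, zero at the start; "wrist_torque": the same for the moment, N m; "opening": finger opening in m; "gripper_force": force on a finger pad.
Only numpy, scipy, OpenCV 4.12 (cv2) and the standard library are available. Lean on these libraries where they do the work, as an engineer would, in place of code of your own. Each camera call takes 0.05 s, during which the arm holds its last target. There are 200 camera calls.

## Working session

There is one attempt and no reset: what is moved stays moved. The work goes in short steps, Python scripts to look and compute and a tool call to move; the robot and the scene stay as the last step left them, time stands still between calls to the robot, and variables do not carry over. Pictures are saved under pics/ and viewed, at most 10 in all, crops included, and the job is handed in when it is done.

Besides the shell and the picture viewer there is one more tool, called in YAML: its name, and indented under it one key for each argument. carry_out: Moves the arm, as the interface text tells. Its arguments: {"type":"object","properties":{"rows":{"type":"array"},"jaw":{"type":"number"},"force":{"type":"number"}},"required":["rows"]}

```bash
mkdir -p pics
python3 - <<'E'
from plant import robot
import cv2,numpy as np
s=robot.read_state();print({k:np.round(v,3).tolist() for k,v in s.items()},robot.grip_depth)
for c in ("top","side"):
    im=robot.read_camera(c);cv2.imwrite(f"pics/{c}0.png",im[:,:,::-1])
    m=robot.camera_model(c);print(c,{k:np.round(v,4).tolist() for k,v in m.items()})
    for t in ("window","lever_pad","shutter_lip","start_top","stop_top","station","mill","guard"):
        try:
            print(t,[(round(d["conf"],2),np.round(d["pixel"],1).tolist(),int(d["pixels"].sum())) for d in robot.outline_of(c,t)[:2]])
        except Exception as e: print(t,repr(e)[:100])
print(robot.camera_model("wrist"))
E
```

```text
{'t': 0.0, 'q': [-1.287, 0.131, 1.489, -0.0, 1.523, -0.085], 'dq': [-0.0, -0.0, 0.001, -0.001, -0.001, -0.0], 'joint_torque': [-0.0, -55.983, -49.177, 0.077, 0.035, -0.0], 'tool_pos': [0.216, -0.559, 0.218], 'orientation': [-3.087, -0.576, 0.0], 'force': [-0.235, -0.32, -0.583], 'wrist_torque': [-0.016, -0.012, 0.03], 'gripper_force': 0.0, 'opening': 0.093} 0.0188
top {'fx': 425.3876, 'fy': 425.3876, 'cx': 278.3595, 'cy': 217.0134, 'R': [[0.0273, -0.9995, -0.0181], [-0.994, -0.0253, -0.1061], [0.1056, 0.0209, -0.9942]], 't': [0.0498, 0.6022, 1.197]}
window [(0.6, [213.4, 265.1], 78), (0.55, [296.0, 225.1], 2130)]
lever_pad [(0.79, [314.6, 226.4], 375), (0.52, [240.1, 265.0], 153)]
shutter_lip [(0.7, [319.1, 190.8], 1629)]
start_top []
stop_top [(0.63, [235.3, 265.2], 158)]
station [(0.97, [223.1, 262.6], 1588)]
mill [(0.95, [351.2, 224.7], 13180)]
guard [(0.78, [293.5, 232.0], 2130)]
side {'fx': 450.585, 'fy': 450.585, 'cx': 275.7338, 'cy': 211.7397, 'R': [[-0.9847, -0.1738, -0.0118], [-0.0743, 0.4799, -0.8741], [0.1576, -0.8599, -0.4855]], 't': [0.5673, 0.1518, 1.2046]}
window [(0.8
[... 167 characters left out ...]
tart_top [(0.64, [304.3, 287.0], 106)]
stop_top [(0.71, [305.9, 272.1], 166), (0.2, [306.1, 297.2], 2049)]
station [(0.95, [306.8, 296.2], 1919), (0.7, [272.5, 198.8], 4352)]
mill [(0.72, [305.6, 291.2], 101)]
guard [(0.82, [275.8, 200.7], 4419)]
{'fx': 373.7537809286785, 'fy': 373.7537809286785, 'cx': 281.83616860770917, 'cy': 211.45211491105505, 'mount': array([[ 4.87516488e-04, -9.66061058e-01, -2.58313365e-01,
         7.09966797e-02],
       [ 9.99999881e-01,  4.64323123e-04,  1.50793366e-04,
        -1.28186502e-03],
       [-2.57347306e-05, -2.58313408e-01,  9.66061169e-01,
        -1.67340284e-01],
       [ 0.00000000e+00,  0.00000000e+00,  0.00000000e+00,
         1.00000000e+00]])}
```

View pics/top0.png

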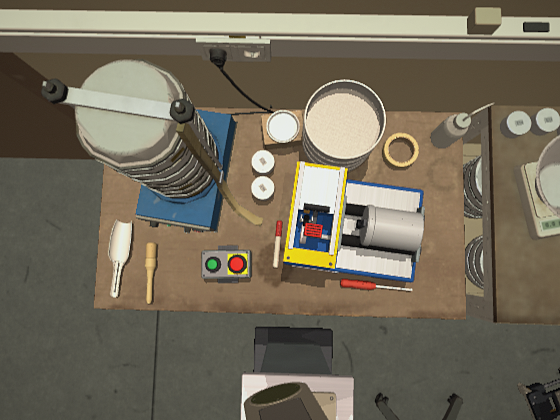

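View pics/side0.png

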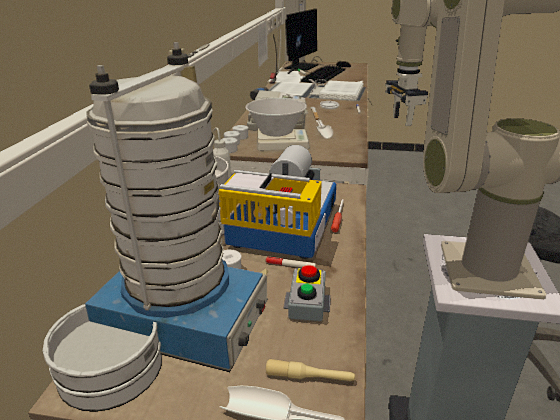

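The top view shows the window with the red pad at about (314,230), the white shutter behind it at (321,185), the green button at (213,265) and the stop button at (237,264). The marker lies at (278,243) and the screwdriver at (370,286). The side view agrees.

```bash
cat > h.py <<'E'
from plant import robot
import cv2,numpy as np
from scipy.spatial.transform import Rotation as Ro
def cam(c):
    m=robot.camera_model(c)
    K=np.array([[m["fx"],0,m["cx"]],[0,m["fy"],m["cy"]],[0,0,1]])
    if c=="wrist":
        s=robot.read_state();T=np.eye(4);T[:3,:3]=Ro.from_rotvec(s["orientation"]).as_matrix();T[:3,3]=s["tool_pos"]
        W=np.linalg.inv(T@m["mount"]);return K,W[:3,:3],W[:3,3]
    return K,np.array(m["R"]),np.array(m["t"])
def onz(M,p,z):
    K,R,t=M;C=-R.T@t;d=R.T@np.linalg.inv(K)@np.array([p[0],p[1],1.]);return C+d*(z-C[2])/d[2]
def proj(M,X):
    K,R,t=M;x=K@(R@np.asarray(X,float)+t);return x[:2]/x[2]
def totool(P,yaw=None):
    "shift (tool axes) from measured TCP to P; "
    s=robot.read_state();return Ro.from_rotvec(s["orientation"]).as_matrix().T@(np.asarray(P)-s["tool_pos"])
E
python3 - <<'E'
from h import *
M=cam("top")
for n,p,z in [("pad",(314,230),.181),("green",(213,265),.06),("red",(237.5,264),.06),("gFL",(284,263),.19),("gFR",(334,270),.19),("gBL",(298,163),.19),("gBR",(347,167),.19)]:
    print(n,onz(M,p,z).round(3))
s=robot.read_state();print(Ro.from_rotvec(s["orientation"]).as_matrix().round(3))
# side triangulate
Ms=cam("side")
for n,p,z in [("pad",(287,190),.181),("green",(306,289),.06),("red",(310,271),.06)]: print(n,onz(Ms,p,z).round(3))
E
```

```text
pad [ 0.554 -0.028  0.181]
green [0.458 0.244 0.06 ]
red [0.463 0.176 0.06 ]
gFL [0.469 0.045 0.19 ]
gFR [ 0.455 -0.079  0.19 ]
gBL [0.724 0.016 0.19 ]
gBR [ 0.716 -0.109  0.19 ]
[[ 0.933  0.36  -0.   ]
 [ 0.36  -0.933 -0.   ]
 [-0.     0.    -1.   ]]
pad [ 0.547 -0.025  0.181]
green [0.462 0.238 0.06 ]
red [0.461 0.167 0.06 ]
```

carry_out:
  rows:
    - [0, 0, -0.06, 0, 0, 0]
    - [0.05, -0.04, -0.1, 0, 0, 5]
    - [0.1, -0.075, -0.12, 0, 0, 10]
    - [0.15, -0.112, -0.14, 0, 0, 15]
    - [0.2, -0.15, -0.14, 0, 0, 20]
    - [0.25, -0.187, -0.14, 0, 0, 24]
    - [0.3, -0.225, -0.14, 0, 0, 27.7]
    - [0.35, -0.262, -0.14, 0, 0, 27.7]
    - [0.4, -0.3, -0.14, 0, 0, 27.7]
    - [0.45, -0.337, -0.14, 0, 0, 27.7]
    - [0.5, -0.375, -0.14, 0, 0, 27.7]
    - [0.503, -0.375, -0.14, 0, 0, 27.7]
  jaw: 255
  force: 20

```text
t: 2.4
tool_pos: [0.5513, -0.0254, 0.3583]
orientation: [-3.136, 0.174, 0.001]
force: [-0.5, -0.9, -0.3]
opening: 0.0004
gripper_force: 0.0
```

Run:
```python
from h import *
s=robot.read_state();print(s["t"],s["tool_pos"].round(4) if hasattr(s["tool_pos"],'round') else s["tool_pos"],s["opening"],np.round(s["dq"],3))
M=cam("wrist");im=robot.read_camera("wrist");cv2.imwrite("pics/w1.png",im[:,:,::-1]);np.savez("w1.npz",K=M[0],R=M[1],t=M[2])
for t,z in (("window",.19),("lever_pad",.181),("shutter_lip",.21),("guard",.19),("shutter",.1945)):
    for d in robot.outline_of("wrist",t)[:2]: 
        c,_=cv2.findContours(d["pixels"].astype(np.uint8),0,2);c=max(c,key=cv2.contourArea);r=cv2.minAreaRect(c)
        print(t,round(d["conf"],2),np.round(d["pixel"],1),int(d["pixels"].sum()),onz(M,d["pixel"],z).round(4),np.round(r[0],1),np.round(r[1],1),round(r[2],1))
```

```text
2.4 [ 0.5513 -0.0254  0.3583] 0.00035587882564071303 [ 0.197  0.214 -0.214 -0.025  0.003  0.212]
window 0.76 [233.2 152.3] 14007 [0.5912 0.0148 0.19  ] [283.  138.5] [277. 162.] 90.0
lever_pad 0.9 [276.2 179.7] 2534 [ 0.5608 -0.0202  0.181 ] [275. 171.] [64. 60.] 90.0
lever_pad 0.68 [148.2  16.8] 2099 [0.7098 0.0707 0.181 ] [145.   19.5] [39. 66.] 90.0
shutter_lip 0.45 [ 84.6 262.2] 370 [0.5098 0.1602 0.21  ] [ 83.8 263.3] [21.2 20.5] 45.0
guard 0.76 [228.  151.5] 13641 [0.5924 0.0193 0.19  ] [283. 138.] [276. 160.] 90.0
```

View pics/w1.png

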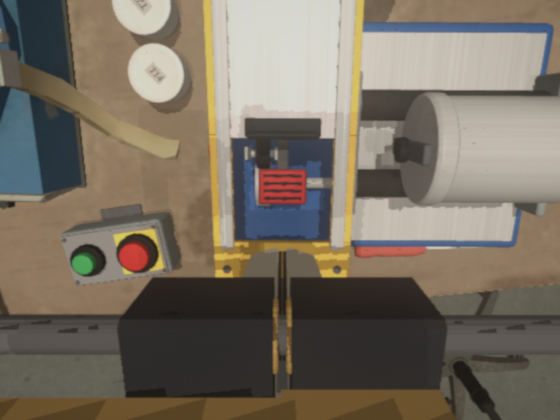

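The wrist picture shows the red pad at about columns 259–306, rows 170–203. The black lip is at (247–320, 119–137), the shutter behind it, and the window's front edge at about row 241. The green button is at (85,263) and the stop button at (136,253). The arm was still settling, so I'll measure again.

Run:
```python
from h import *
s=robot.read_state();print(s["t"],np.round(s["tool_pos"],4),np.round(s["dq"],3))
robot.read_camera("top")
M=cam("wrist");im=robot.read_camera("wrist");cv2.imwrite("pics/w2.png",im[:,:,::-1]);np.savez("w2.npz",K=M[0],R=M[1],t=M[2])
s=robot.read_state();print(s["t"],np.round(s["tool_pos"],4),np.round(s["dq"],3),Ro.from_rotvec(s["orientation"]).as_matrix().round(3).tolist())
b=im.astype(int)
def seg(mask,roi,z,n):
    m=np.zeros(mask.shape,np.uint8);x0,y0,x1,y1=roi;m[y0:y1,x0:x1]=mask[y0:y1,x0:x1]
    c,_=cv2.findContours(m,0,2);c=max(c,key=cv2.contourArea);r=cv2.minAreaRect(c);bp=cv2.boxPoints(r)
    W=np.array([onz(M,p,z) for p in bp]);print(n,cv2.boundingRect(c),np.round(r[1],1),"centre",W.mean(0).round(4),"corners",W[:,:2].round(4).tolist())
R,G,B=b[...,0],b[...,1],b[...,2]
seg((R>120)&(G<80)&(B<80),(240,150,330,220),.181,"pad")
seg(im.max(2)<60,(235,105,335,138),.2145,"lip")
seg((G>90)&(R<80),(55,230,120,290),.06,"green")
seg((R>150)&(G<70)&(B<70),(100,220,175,290),.06,"stop")
# yellow front edge, row of window front edge at several columns
for c in (245,300,325): 
    col=b[:,c];print(c,[tuple(col[r]) for r in range(232,250,2)])
for r in (160,200,220): print(r,[tuple(b[r,c]) for c in range(222,240,2)],[tuple(b[r,c]) for c in range(324,350,2)])
```

```text
2.7 [ 0.5498 -0.03    0.3588] [-0.006 -0.004  0.002  0.003 -0.001  0.005]
2.8 [ 0.5499 -0.03    0.359 ] [ 0.002  0.001 -0.002  0.    -0.001  0.003] [[0.993, -0.116, 0.0], [-0.116, -0.993, -0.0], [0.0, 0.0, -1.0]]
pad (254, 169, 47, 34) [33. 46.] centre [ 0.5537 -0.0251  0.181 ] corners [[0.5718, -0.0058], [0.5669, -0.0482], [0.5356, -0.045], [0.5406, -0.0016]]Traceback (most recent call last):
  File "<stdin>", line 13, in <module>
  File "<stdin>", line 9, in seg
ValueError: max() iterable argument is empty
```

Run:
```python
from h import *
im=cv2.imread("pics/w2.png")[:,:,::-1];f=np.load("w2.npz");M=(f["K"],f["R"],f["t"]);b=im.astype(int)
R,G,B=b[...,0],b[...,1],b[...,2]
def seg(mask,roi,z,n):
    m=np.zeros(mask.shape,np.uint8);x0,y0,x1,y1=roi;m[y0:y1,x0:x1]=mask[y0:y1,x0:x1]
    c,_=cv2.findContours(m,0,2)
    if not c: print(n,"none");return
    c=max(c,key=cv2.contourArea);r=cv2.minAreaRect(c);bp=cv2.boxPoints(r)
    W=np.array([onz(M,p,z) for p in bp]);print(n,cv2.boundingRect(c),np.round(r[1],1),"centre",W.mean(0).round(4),"corners",W[:,:2].round(4).tolist())
seg((G>90)&(R<80),(50,230,120,290),.06,"green")
seg((R>150)&(G<70)&(B<70),(95,220,175,290),.06,"stop")
print("col280",[(r,int(b[r,300].sum())) for r in range(106,150,2)])
print("row128",[(c,int(b[128,c].sum())) for c in list(range(232,250,2))+list(range(306,326,2))])
for c in (242,316,325): print(c,[(r,*map(int,b[r,c])) for r in range(232,250,2)])
for r in (200,220): print(r,[(c,*map(int,b[r,c])) for c in list(range(216,236,2))+list(range(322,346,2))])
```

```text
green (68, 254, 22, 22) [21.9 19.1] centre [0.4552 0.2549 0.06  ] corners [[0.459, 0.2738], [0.4757, 0.251], [0.4516, 0.236], [0.4345, 0.259]]
stop (116, 244, 28, 27) [26. 27.] centre [0.4572 0.1862 0.06  ] corners [[0.4775, 0.1998], [0.4733, 0.1643], [0.4369, 0.1722], [0.4411, 0.2083]]
col280 [(106, 626), (108, 625), (110, 623), (112, 582), (114, 566), (116, 527), (118, 245), (120, 228), (122, 223), (124, 221), (126, 217), (128, 209), (130, 190), (132, 191), (134, 209), (136, 176), (138, 184), (140, 206), (142, 201), (144, 203), (146, 197), (148, 197)]
row128 [(232, 615), (234, 613), (236, 599), (238, 420), (240, 206), (242, 201), (244, 202), (246, 201), (248, 203), (306, 210), (308, 210), (310, 211), (312, 211), (314, 343), (316, 567), (318, 573), (320, 582), (322, 580), (324, 579)]
242 [(232, 61, 77, 105), (234, 60, 74, 101), (236, 60, 75, 102), (238, 59, 63, 77), (240, 115, 89, 50), (242, 184, 146, 67), (244, 190, 152, 70), (246, 144, 111, 51), (248, 124, 95, 45)]
316 [(232, 58, 63, 79), (234, 58, 62, 76), (236, 56, 59, 74), (238, 60, 62, 71), (240, 117, 92, 53), (242, 203, 168, 
[... 504 characters left out ...]
 72, 68, 74), (326, 126, 107, 80), (328, 161, 153, 140), (330, 164, 156, 145), (332, 169, 160, 149), (334, 179, 171, 160), (336, 179, 172, 160), (338, 177, 169, 157), (340, 199, 171, 124), (342, 211, 173, 86), (344, 212, 173, 86)]
220 [(216, 181, 172, 160), (218, 186, 178, 169), (220, 185, 176, 165), (222, 185, 176, 165), (224, 185, 177, 165), (226, 172, 163, 150), (228, 123, 102, 72), (230, 65, 62, 71), (232, 55, 58, 73), (234, 54, 58, 72), (322, 60, 62, 75), (324, 87, 77, 71), (326, 152, 137, 117), (328, 169, 160, 149), (330, 178, 170, 158), (332, 187, 178, 166), (334, 195, 187, 177), (336, 193, 186, 174), (338, 190, 180, 162), (340, 204, 180, 99), (342, 213, 188, 91), (344, 213, 187, 92)]
```

Run:
```python
from h import *
f=np.load("w2.npz");M=(f["K"],f["R"],f["t"])
print("cam",(-M[1].T@M[2]).round(4))
a=np.radians(-6.63);ex=np.array([np.cos(a),np.sin(a)]);ey=np.array([-np.sin(a),np.cos(a)]);P=np.array([.5537,-.0251])
def L(p,z): 
    d=onz(M,p,z)[:2]-P;return np.round([d@ex*1e3,d@ey*1e3],1)
print("lip base rear",L((277,117.3),.1945),"top",L((277,117.3),.2145),"130 as top",L((277,129),.2145))
print("lip ends",L((238.5,128),.2145),L((314,128),.2145))
print("front edge",L((242,240),.19),L((316,240),.19))
print("left",L((228,220),.19),"right",L((325,220),.19), "left",L((229,200),.19),"right",L((325.5,200),.19))
# expected lip positions for shutter open ~.1-.112
for x in (44,50,53,56,62):
    q=P+x*ex; print(x,proj(M,[*q,.2145]).round(1),proj(M,[*q,.1945]).round(1))
# tool target
s=robot.read_state();Rm=Ro.from_rotvec(s["orientation"]).as_matrix()
print("to pad 12 above",totool([*P,.19]).round(4), np.degrees(np.arctan2(Rm[1,0],Rm[0,0])))
```

```text
cam [ 0.6199 -0.0372  0.5263]
lip base rear [62.5 -0.4] top [62.8 -0.7] 130 as top [53.5 -0.7]
lip ends [54.3 30.7] [ 54.3 -30.8]
front edge [-50.7  33.3] [-50.7 -37. ]
left [-30.9  45.9] right [-30.9 -45. ] left [-11.6  44.2] right [-11.7 -44.9]
44 [ 282.8 1652.8] [ 282.8 1655.5]
50 [ 282.8 1647.8] [ 282.8 1650.2]
53 [ 282.8 1645.7] [ 282.8 1647.9]
56 [ 282.8 1643.9] [ 282.8 1646. ]
62 [ 282.8 1640.7] [ 282.8 1642.6]
to pad 12 above [ 0.0031 -0.0053  0.169 ] -6.689933460953575
```

carry_out:
  rows:
    - [0.003, -0.005, 0.03, 0, 0, 0]
    - [0.003, -0.005, 0.08, 0, 0, 0]
    - [0.003, -0.005, 0.13, 0, 0, 0]
    - [0.003, -0.005, 0.16, 0, 0, 0]
    - [0.003, -0.005, 0.17, 0, 0, 0]
    - [0.003, -0.005, 0.176, 0, 0, 0]
    - [0.003, -0.005, 0.182, 0, 0, 0]
    - [0.003, -0.005, 0.188, 0, 0, 0]
    - [0.003, -0.005, 0.194, 0, 0, 0]
    - [0.003, -0.005, 0.197, 0, 0, 0]
    - [0.003, -0.005, 0.199, 0, 0, 0]
    - [0.003, -0.005, 0.199, 0, 0, 0]

```text
t: 4.3
tool_pos: [0.5538, -0.0239, 0.1595]
orientation: [-3.136, 0.18, 0.0]
force: [-0.2, -0.6, -1.3]
opening: 0.0004
gripper_force: 0.0
```

carry_out:
  rows:
    - [0, 0, 0, 0, 0, 0]
    - [0, 0, -0.03, 0, 0, 0]
    - [0, 0, -0.09, 0, 0, 0]
    - [0, 0, -0.14, 0, 0, 0]
    - [0, 0, -0.14, 0, 0, 0]
    - [0, 0, -0.14, 0, 0, 0]

```text
t: 5.05
tool_pos: [0.5538, -0.0239, 0.2992]
orientation: [-3.136, 0.18, 0.0]
force: [-1.4, 0.3, -1.5]
opening: 0.0006
gripper_force: 0.0
```

Run:
```python
from h import *
M=cam("wrist");im=robot.read_camera("wrist");cv2.imwrite("pics/w3.png",im[:,:,::-1])
s=robot.read_state();print(s["t"],np.round(s["tool_pos"],4),np.round(s["force"],2))
a=np.radians(-6.65);ex=np.array([np.cos(a),np.sin(a)]);P=np.array([.5537,-.0251])
q=P+.0625*ex; print("lip top rear",proj(M,[*q,.2145]).round(1))
b=im.astype(int);m=((b[...,0]>110)&(b[...,1]<80)&(b[...,2]<80)).astype(np.uint8);m[:,:230]=0;m[:,340:]=0;m[:100]=0;m[225:]=0
r=cv2.boundingRect(m);print("red",r)
for z in (.181,.158): 
  W=[onz(M,p,z) for p in ((r[0],r[1]),(r[0]+r[2],r[1]),(r[0]+r[2],r[1]+r[3]),(r[0],r[1]+r[3]))];print(z,[round(float(np.linalg.norm(W[i+1]-W[i]))*1e3,1) for i in range(3)])
# aim: hover/push heights behind lip: rear face + 7.5 half finger + 15 clearance
for x in (.090,.070): print(x,totool([*(P+x*ex),.203]).round(4))
```

```text
5.1 [ 0.5533 -0.0238  0.2981] [ 0.04 -0.08 -0.5 ]
lip top rear [285.2 124. ]
red (258, 181, 53, 36)
0.181 [41.0, 29.0, 42.1]
0.158 [44.3, 31.3, 45.5]
0.09 [0.0908 0.0013 0.0949]
0.07 [0.0708 0.0013 0.0949]
```

View pics/w3.png

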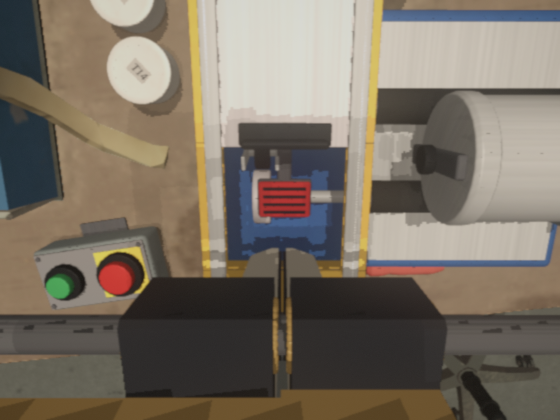

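The lever is down: the pad at (285,199) has the right size for z 158 mm. The lip, at rows 124–147, is where I predicted. Next I'll go behind the lip and down.

carry_out:
  rows:
    - [0.05, 0.001, 0, 0, 0, 0]
    - [0.091, 0.001, 0, 0, 0, 0]
    - [0.091, 0.001, 0, 0, 0, 0]
    - [0.091, 0.001, 0.04, 0, 0, 0]
    - [0.091, 0.001, 0.08, 0, 0, 0]
    - [0.091, 0.001, 0.094, 0, 0, 0]
    - [0.091, 0.001, 0.094, 0, 0, 0]
    - [0.091, 0.001, 0.094, 0, 0, 0]

```text
t: 6.1
tool_pos: [0.645, -0.0354, 0.2079]
orientation: [3.136, -0.18, 0.005]
force: [-0.0, -0.0, 0.8]
opening: 0.0001
gripper_force: 0.0
```

Run:
```python
from h import *
robot.read_camera("wrist")
s=robot.read_state();print(s["t"],np.round(s["tool_pos"],4),np.round(s["force"],2),np.round(s["orientation"],3))
a=np.radians(-6.65);ex=np.array([np.cos(a),np.sin(a)]);P=np.array([.5537,-.0251])
for x in (.090,.070,-.036,-.04): print(x,totool([*(P+x*ex),.203]).round(4))
```

```text
6.15 [ 0.6452 -0.0355  0.2081] [0.19 0.27 0.85] [ 3.136 -0.18   0.005]
0.09 [-0.0021  0.0003  0.0051]
0.07 [-0.0221  0.0003  0.0051]
-0.036 [-1.281e-01  1.000e-04  4.700e-03]
-0.04 [-1.321e-01  1.000e-04  4.700e-03]
```

carry_out:
  rows:
    - [-0.003, 0, 0.003, 0, 0, 0]
    - [-0.012, 0, 0.004, 0, 0, 0]
    - [-0.022, 0, 0.004, 0, 0, 0]
    - [-0.034, 0, 0.004, 0, 0, 0]
    - [-0.046, 0, 0.004, 0, 0, 0]
    - [-0.058, 0, 0.004, 0, 0, 0]
    - [-0.07, 0, 0.004, 0, 0, 0]
    - [-0.082, 0, 0.004, 0, 0, 0]
    - [-0.094, 0, 0.004, 0, 0, 0]
    - [-0.106, 0, 0.004, 0, 0, 0]
    - [-0.116, 0, 0.004, 0, 0, 0]
    - [-0.122, 0, 0.004, 0, 0, 0]

```text
t: 7.65
tool_pos: [0.5224, -0.0212, 0.2017]
orientation: [-3.136, 0.18, -0.0]
force: [2.0, 2.3, -0.6]
opening: 0.0006
gripper_force: 1.1
```

carry_out:
  rows:
    - [-0.003, 0, 0, 0, 0, 0]
    - [-0.005, 0, 0, 0, 0, 0]
    - [-0.006, 0, 0, 0, 0, 0]
    - [-0.006, 0, 0, 0, 0, 0]

```text
t: 8.15
tool_pos: [0.517, -0.0208, 0.2017]
orientation: [3.136, -0.18, -0.0]
force: [0.8, 0.5, 0.1]
opening: 0.0002
gripper_force: 0.6
```

carry_out:
  rows:
    - [-0.001, 0, 0, 0, 0, 0]
    - [-0.002, 0, 0, 0, 0, 0]
    - [-0.003, 0, 0, 0, 0, 0]
    - [-0.004, 0, 0, 0, 0, 0]

```text
t: 8.65
tool_pos: [0.5135, -0.0204, 0.2017]
orientation: [3.136, -0.18, 0.002]
force: [8.4, 0.4, -2.7]
opening: 0.0004
gripper_force: 4.0
```

carry_out:
  rows:
    - [-0.001, 0, 0, 0, 0, 0]
    - [-0.002, 0, 0, 0, 0, 0]
    - [-0.003, 0, 0, 0, 0, 0]
    - [-0.003, 0, 0, 0, 0, 0]

```text
t: 9.15
tool_pos: [0.5134, -0.0204, 0.2019]
orientation: [3.136, -0.18, 0.013]
force: [20.9, -1.4, -11.0]
opening: 0.0006
gripper_force: 10.8
```

carry_out:
  rows:
    - [0.004, 0, 0, 0, 0, 0]
    - [0.014, 0, 0, 0, 0, 0]
    - [0.022, 0, -0.01, 0, 0, 0]
    - [0.022, 0, -0.06, 0, 0, 0]
    - [0.022, 0, -0.12, 0, 0, 0]
    - [0.022, 0, -0.15, 0, 0, 0]
    - [0.022, 0, -0.15, 0, 0, 0]
    - [0.022, 0, -0.15, 0, 0, 0]

```text
t: 10.15
tool_pos: [0.5318, -0.0224, 0.3508]
orientation: [-3.136, 0.18, 0.002]
force: [-0.3, 0.6, 0.1]
opening: 0.0008
gripper_force: 0.0
```

Run:
```python
from h import *
robot.read_camera("wrist")
M=cam("wrist");im=robot.read_camera("wrist");cv2.imwrite("pics/w4.png",im[:,:,::-1])
s=robot.read_state();print(s["t"],np.round(s["tool_pos"],4),np.round(s["force"],2))
b=im.astype(int);R,G,B=b[...,0],b[...,1],b[...,2]
def cc(m,x1):
    m=m.astype(np.uint8);m[:,x1:]=0;n,l,st,ce=cv2.connectedComponentsWithStats(m);i=1+st[1:,4].argmax();return ce[i],st[i]
for n,m in (("green",(G>90)&(R<80)),("stop",(R>150)&(G<70)&(B<70))):
    c,st=cc(m,200);print(n,c.round(1),st,[onz(M,c,z).round(4).tolist() for z in (.055,.065,.075)])
print("to green, tcp z .20",totool([*onz(M,cc((G>90)&(R<80),200)[0],.06)[:2],.2]).round(4))
```

```text
10.25 [ 0.5313 -0.0223  0.3497] [-0.31  0.4   0.27]
green [ 3.8 77.5] [  0  67  15  26 185] [[0.6758, 0.2887, 0.055], [0.6742, 0.2818, 0.065], [0.6726, 0.2749, 0.075]]
stop [129.2 246.5] [115 231  30  28 469] [[0.4534, 0.1893, 0.055], [0.4566, 0.1846, 0.065], [0.4598, 0.1798, 0.075]]
to green, tcp z .20 [ 0.1081 -0.3219  0.1494]
```

View pics/w4.png

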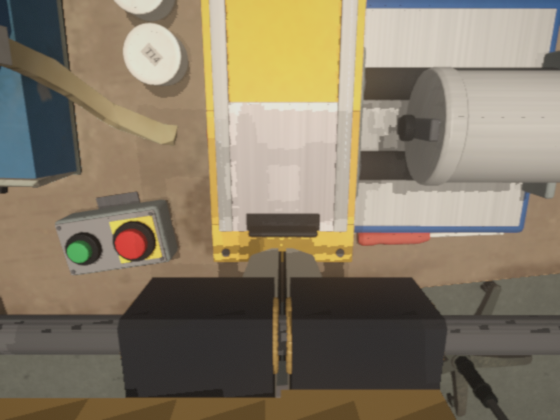

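The shutter is shut: the lip is now at (283,224) at the window's front, and the sheet covers the opening. The green button is at (79,252) and the stop button at (130,245). Before moving over, I'll check the clearance to the sieve shaker and the beige strap, whose tip is at (175,135).

Run:
```python
from h import *
from scipy.optimize import least_squares
Mt=cam("top");Ms=cam("side");Mw=cam("wrist")
def tri(obs):
    r=least_squares(lambda X:np.concatenate([proj(M,X)-p for M,p in obs]),[.5,.2,.1]);return r.x.round(3),np.abs(r.fun).max().round(1)
print("strap tip",tri([(Mt,(261,221)),(Mw,(176,137))]))
print("base corner",tri([(Mt,(213,229)),(Mw,(72,176))]), tri([(Mt,(213,229)),(Ms,(243,356))]))
for z in (.1,.2,.3,.4): print(z,"sieve edge top",onz(Mt,(217,190),z).round(3),onz(Mt,(205,200),z).round(3))
print("green",tri([(Mt,(213,265)),(Mw,(79,252)),(Ms,(306,290))]),"stop",tri([(Mt,(237.5,264)),(Mw,(130,245)),(Ms,(310,271))]))
print(totool([.45,.245,.22]).round(4))
```

```text
strap tip (array([0.585, 0.114, 0.013]), np.float64(1.7))
base corner (array([0.553, 0.249, 0.04 ]), np.float64(2.7)) (array([ 0.596,  0.286, -0.13 ]), np.float64(7.1))
0.1 sieve edge top [0.664 0.235 0.1  ] [0.635 0.267 0.1  ]
0.2 sieve edge top [0.647 0.219 0.2  ] [0.621 0.248 0.2  ]
0.3 sieve edge top [0.631 0.202 0.3  ] [0.607 0.228 0.3  ]
0.4 sieve edge top [0.614 0.185 0.4  ] [0.593 0.208 0.4  ]
green (array([0.458, 0.248, 0.068]), np.float64(1.8)) stop (array([0.46 , 0.179, 0.071]), np.float64(1.8))
[-0.1109 -0.2563  0.1301]
```

carry_out:
  rows:
    - [-0.02, -0.05, 0, 0, 0, 0]
    - [-0.04, -0.1, 0, 0, 0, 0]
    - [-0.065, -0.15, 0, 0, 0, 0]
    - [-0.09, -0.2, 0.02, 0, 0, 0]
    - [-0.111, -0.256, 0.06, 0, 0, 0]
    - [-0.111, -0.256, 0.11, 0, 0, 0]
    - [-0.111, -0.256, 0.13, 0, 0, 0]
    - [-0.111, -0.256, 0.13, 0, 0, 0]
    - [-0.111, -0.256, 0.13, 0, 0, 0]

```text
t: 11.38
tool_pos: [0.4523, 0.2442, 0.2238]
orientation: [-3.135, 0.182, -0.004]
force: [0.1, -0.7, 0.7]
opening: 0.0004
gripper_force: 0.0
```

Run:
```python
from h import *
robot.read_camera("top")
M=cam("wrist");im=robot.read_camera("wrist");cv2.imwrite("pics/w5.png",im[:,:,::-1])
s=robot.read_state();print(s["t"],np.round(s["tool_pos"],4),np.round(s["force"],2))
b=im.astype(int);R,G,B=b[...,0],b[...,1],b[...,2]
for n,m in (("green",(G>90)&(R<80)),("stop",(R>150)&(G<70)&(B<70))):
    k,l,st,ce=cv2.connectedComponentsWithStats(m.astype(np.uint8));i=1+st[1:,4].argmax();c=ce[i]
    print(n,c.round(1),st[i],[onz(M,c,z).round(4).tolist() for z in (.06,.068,.075)])
    if n=="green": print(totool([*onz(M,c,.068)[:2],.075]).round(4))
```

```text
11.475 [0.4524 0.2445 0.2241] [ 0.36 -0.01  0.36]
green [279.  185.8] [264 172  32  33 130] [[0.4592, 0.2473, 0.06], [0.4607, 0.247, 0.068], [0.462, 0.2468, 0.075]]
[ 0.0074 -0.0032  0.1492]
stop [451.7  31.7] [450  14   6  40  77] [[0.5695, 0.0927, 0.06], [0.5684, 0.0962, 0.068], [0.5674, 0.0993, 0.075]]
```

View pics/w5.png

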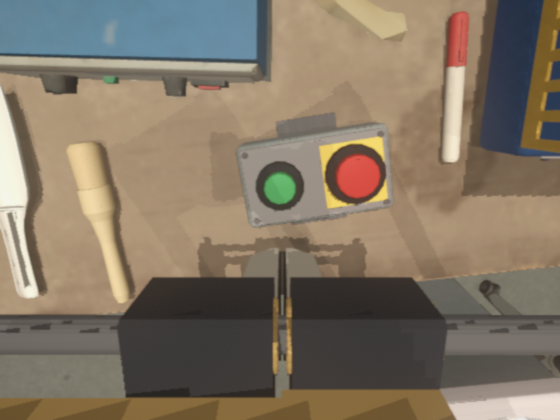

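The green button is centred at (280,187), about 32 px across with a black collar. The stop button is at (358,176). I'll go down over the green one.

carry_out:
  rows:
    - [0.007, -0.003, 0.04, 0, 0, 0]
    - [0.007, -0.003, 0.09, 0, 0, 0]
    - [0.007, -0.003, 0.13, 0, 0, 0]
    - [0.007, -0.003, 0.146, 0, 0, 0]
    - [0.007, -0.003, 0.15, 0, 0, 0]
    - [0.007, -0.003, 0.153, 0, 0, 0]
    - [0.007, -0.003, 0.156, 0, 0, 0]
    - [0.007, -0.003, 0.156, 0, 0, 0]

```text
t: 12.48
tool_pos: [0.4598, 0.2473, 0.0691]
orientation: [-3.135, 0.18, -0.005]
force: [-7.8, -4.7, 17.8]
opening: 0.0007
gripper_force: 9.0
```

carry_out:
  rows:
    - [0, 0, 0.001, 0, 0, 0]
    - [0, 0, 0.002, 0, 0, 0]
    - [0, 0, 0.003, 0, 0, 0]
    - [0, 0, 0.003, 0, 0, 0]

```text
t: 12.98
tool_pos: [0.46, 0.2474, 0.0686]
orientation: [-3.135, 0.18, -0.005]
force: [-18.3, -9.8, 41.4]
opening: 0.0004
gripper_force: 20.5
```

carry_out:
  rows:
    - [0, 0, -0.003, 0, 0, 0]
    - [0, 0, -0.005, 0, 0, 0]
    - [0, 0, -0.006, 0, 0, 0]
    - [0, 0, -0.006, 0, 0, 0]

```text
t: 13.48
tool_pos: [0.4596, 0.2473, 0.0698]
orientation: [-3.135, 0.18, -0.005]
force: [3.5, -0.7, 3.9]
opening: 0.0002
gripper_force: 2.2
```

carry_out:
  rows:
    - [0, 0, -0.001, 0, 0, 0]
    - [0, 0, -0.002, 0, 0, 0]
    - [0, 0, -0.002, 0, 0, 0]

```text
t: 13.85
tool_pos: [0.4584, 0.247, 0.0708]
orientation: [-3.136, 0.18, -0.001]
force: [3.2, 1.7, 4.0]
opening: 0.0006
gripper_force: 2.0
```

carry_out:
  rows:
    - [0, 0, -0.002, 0, 0, 0]
    - [0, 0, -0.004, 0, 0, 0]
    - [0, 0, -0.004, 0, 0, 0]

```text
t: 14.22
tool_pos: [0.4576, 0.2467, 0.0743]
orientation: [3.136, -0.18, -0.002]
force: [-0.4, 0.3, 2.3]
opening: 0.0004
gripper_force: 0.9
```

The force shows a spring: 4 N just off the bottom, falling as I rose. So the button bottomed at z 68.6 mm and followed the fingers back out. I'll retreat and take a final look.

carry_out:
  rows:
    - [0, 0, -0.01, 0, 0, 0]
    - [0, 0, -0.05, 0, 0, 0]
    - [0, 0, -0.1, 0, 0, 0]
    - [0, 0, -0.15, 0, 0, 0]
    - [0, 0, -0.2, 0, 0, 0]
    - [0, 0, -0.2, 0, 0, 0]
    - [0, 0, -0.2, 0, 0, 0]
    - [0, 0, -0.2, 0, 0, 0]

```text
t: 15.22
tool_pos: [0.4572, 0.2464, 0.2726]
orientation: [3.135, -0.18, -0.005]
force: [-0.1, -0.2, 0.1]
opening: 0.0004
gripper_force: 0.0
```

Run:
```python
from h import *
robot.read_camera("top")
a=robot.read_camera("wrist");b=robot.read_camera("top")
s=robot.read_state();print(s["t"],np.round(s["tool_pos"],4),np.round(s["force"],2))
cv2.imwrite("pics/end.png",np.vstack([a[:280],cv2.resize(b[150:310,190:430],(480,320)).__getitem__(slice(None)) if 0 else cv2.copyMakeBorder(cv2.resize(b[150:310,190:430],(450,300)),0,0,0,110,0)])[:,:,::-1])
```

```text
15.375 [0.4576 0.2465 0.2732] [-0.06 -0.31  0.01]
```

View pics/end.png

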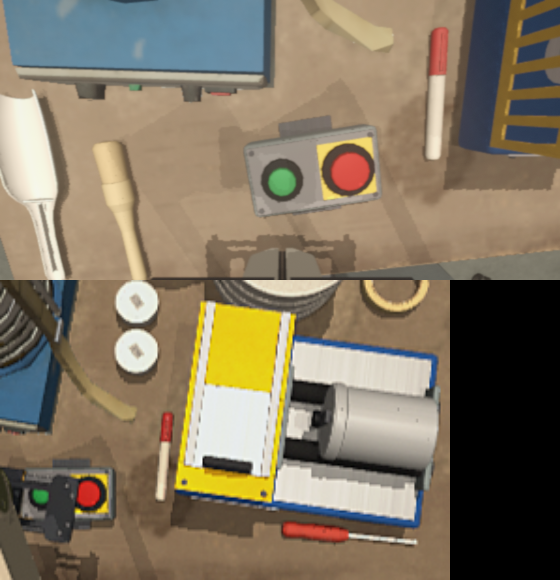

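The last picture shows the shutter shut, with its lip at (228,465) in the lower half. The green button at (282,182) is out again, and the marker, screwdriver, brush and tins look where they were.

```bash
python3 -c "
from plant import robot
print(robot.close_job())"
```

```text
the job is handed in; nothing more can be done
None
```

The job is handed in at about 15 s on the robot's clock: the lever is pressed down, the shutter is pushed onto its stop, and the start button was pressed fully in and released; no verdict came back, and the final pictures show the stop button and loose things undisturbed.

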